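# Index a trolley wheel to its mark and lock it for stickering

## Task

The rubber-tyred wheel spins freely in the blue stand; its yellow mark and the notch behind it are somewhere out of sight below. With closed fingertips resting lightly on the tread (about 5 N, never more than 15 N, as the axle is sprung and the tyre runs off-centre) roll the wheel until the mark stands still exactly at the top and take the fingers off; only then take the orange-handled key bar from its wooden rack and seat it, centred, fully home in the notch and both slots of the stand, and let it go. Leave the other things on the bench where they are.

Things in the scene. Friction and masses are not known exactly. Their poses are not given: they have to be found in the camera images.
- stand: Fixed blue stand, base 270 (x) x 150 (y) mm. Origin: centre of its underside on the table; x along the wheel's plane (as the tread runs at the top), y along the axle, z up. Axle 125 mm above the table. Side and end panels up to 112 mm hide the wheel's lower part. Beside the tyre, at y = +-(35 to 47) mm, two cheek posts 44 mm wide in x rise to 223.5 mm
- seat (a point): Where the middle of the key's underside belongs: on the stand's z axis, 211 mm above the table, midway between the floors of the two slots. Axes as the stand. Each cheek post has at its top, at x = 0, one slot open to above: 14 mm wide in x, about 20 mm at its bevelled mouth, floor at 211 mm
- wheel: The wheel's red hub disc, 151 mm across, white centre. Origin at its centre on the axle, y along the axle; its own z axis points to the mark (up when the mark is at the top). It spins freely without stops and stays where it is left (bearing friction about 0.025 N m). The axle is sprung up and down in the stand, about 5 N per mm
- tread (a point): Fixed point of the stand, 225 mm above the table on its z axis: nominal top of the tread. The black rubber tyre is 40 mm wide, 100 mm in radius and sits off-centre on the hub, in the direction of the mark, by an unknown 2 to 5 mm: the real top of the tread goes up and down by that much as the wheel turns
- mark (a point): The mark: a yellow stripe 16 mm wide on both faces of the hub; this point is on the hub's mid-plane 70 mm from the axle. It starts in the lower part of the wheel; at the top it is straight over the axle, 195 mm above the table. Outside it a V notch crosses the whole tyre: 21 mm wide at the tread, 13 mm at its floor 22 mm down, a yellow band 7 mm wide along each lip
- rack: Fixed light-wood rack 70 (x) x 130 (y) x 25 mm with a groove 14 mm wide along its y, floor 14 mm above the table. Origin: centre of the underside
- key: Loose key, 0.08 to 0.17 kg: aluminium bar 10 (x) x 112 (y) x 14 mm high, on its middle an upright orange tab 12 (x) x 36 (y) mm, 14 to 64 mm above the underside: pinch it across the 12 mm. Origin: centre of the bar's underside. It stands in the rack's groove, its axes as the rack's. Seated, its y lies along the stand's y, either way round
- tape: yellow ring of tape, 70 mm across, 25 mm high (leave alone); origin at its underside
- squeegee: blue plastic squeegee lying flat, 75 x 100 x 12 mm (leave alone); origin at its underside
- knife: red-handled screwdriver lying flat (leave alone)
- spray: green bottle with a red cap, 64 mm across, 170 mm tall (leave alone); origin at its underside
- ruler: steel ruler lying flat, 200 x 30 x 5 mm (leave alone); origin at its underside
- core: cardboard tube standing on end, 84 mm across, 160 mm tall (leave alone); origin at its underside
- pot: white plastic pot, 60 mm across, 60 mm tall (leave alone); origin at its underside
There are look-alikes about, which are no part of the job. Leave any pink or turquoise look-alike of the key alone.

How it is judged (in metres and radians):
On the way, in this order (a step that is already met when the one before it is completed fails the run):
1. the wheel rests with its mark at the top (point on the mark within 4 mm of straight over the axle, sideways), the fingers off it and the key still in its rack (x of mark in the frame of stand between -0.004 and 0.004 m and z of mark in the frame of stand above 0.17 m and angular speed of wheel below 0.05 rad/s and contact force between the fingers and wheel below 0.1 N and distance of key from where it was at the start of the episode below 0.01 m), for 0.3 s.
2. the key has been lifted out of its rack (height (world z) of key above 0.06 m), for 0.1 s.
At the end, for the whole second after the job is handed in: Key at rest, released, upright (0.07 rad), along the axle (0.12 rad), in the notch and both slots: underside within 3 mm of the slot floors, 4 mm of mid-slot along stand x, 10 mm of centred along y; wheel still, its mark point within 4 mm sideways of straight over the axle (x of mark in the frame of stand between -0.004 and 0.004 m and z of mark in the frame of stand above 0.17 m and x of key in the frame of seat between -0.004 and 0.004 m and y of key in the frame of seat between -0.01 and 0.01 m and z of key in the frame of seat between -0.003 and 0.003 m and angle between key's own z axis and vertical below 0.07 rad and angle between the y axis of key and the y axis of stand, either way round below 0.12 rad and linear speed of key below 0.02 m/s and angular speed of wheel below 0.05 rad/s); the robot touches nothing.
It fails at once if the robot presses on the wheel or tyre with more than 15 N (contact force between the arm and wheel above 15 N).
It fails at once if the fingers press on the wheel or tyre with more than 15 N (contact force between the fingers and wheel above 15 N).
It fails at once if another thing on the bench is moved by more than 30 mm (distance of any of tape, squeegee, knife, spray, ruler, core, pot from where it was at the start of the episode above 0.03 m).
It also fails if it takes over 72 s, if anything falls off the work surface, if the arm or the gripper's body presses on something with over 40 N, if the wrist force passes 120 N, or if a joint passes its speed limit or range.

## Robot

A 6-joint arm with a two-finger parallel gripper is mounted at the origin on the work surface. World frame = base frame: x ahead of the robot, y to its left, z up, the work surface at z = 0. Lengths are in m, angles in degrees, forces in N, time in s.
With the tool pointing down it reaches from about 0.35 to 0.875 m from the base axis. Payload 4.2 kg.
Tool frame: the origin (TCP) lies midway between the tips of the shut fingers; the grasp point (between the pads) lies 19 mm behind it; z points along the fingers, y is the line along which they close (so a half turn about z gives the same grasp; the last joint's range is limited). The gripper opens to 87 mm and grips with 3 to 60 N. Pads are 19 mm wide; open, the fingers measure 117 mm over their backs; the gripper's body (75 mm by 190 mm) begins 51 mm behind the grasp point.
Start: joints at [-51.36, 22.042, 0.453, 0, -68.411, -14.817], TCP at [0.252, -0.572, 0.223] pointing down, gripper open.
Joint ranges: [-179.83, 179.83], [-69.29, 118.12], [-61.27, 80.66], [-181.25, 117.63], [-171.15, -9.14], [-177.46, 177.46]. Speed limits (degrees/s): [159.86, 159.86, 180, 180, 180, 180].

## Interface

Orientations are given as [roll, pitch, yaw] about the fixed x, y, z axes, in that order (R = Rz(yaw) Ry(pitch) Rx(roll)).
In Python, from workcell import env gives the robot as it stands. The module is installed in compiled form; this text tells all that it offers. Calls block until the motion is done:
- env.goto(position, orientation): joint-space move of the TCP to a pose.
- env.move_straight(position, rotation=None, rate=0.15, force_limit=None): straight line of the TCP; rotation=None keeps the orientation; rate is the mean speed in m/s. With force_limit (N) it stops when the force on the tool has changed by that much, and returns True; else False.
- env.set_joints(angles): joint-space move.
- env.gripper_to(opening, grasp_force=None): opening from 0.0 (shut) to 1.0 (fully open); grasp_force is the grip in N (None keeps the last); returns when the fingers have stopped.
- env.dwell(seconds).
- env.inverse_kinematics(position, orientation): joint angles nearest the present ones, or None.
- env.read_state(): the state.
- env.grab_frame(name): name is "scene" or "side" or "wrist"; returns a dict with "image" (384x512x3 uint8, blue, green, red), "fx", "fy", "cx", "cy" (pixels), "position" and "orientation" of the camera in the world. Camera axes: x right, y up, looking along -z (the intrinsics and any distortion apply to the point x, -y, -z); pixel columns grow to the right and rows downward; lengths in m; the calibration is good to about 2 mm. The wrist camera is an equidistant fisheye: a pixel r from the principal point sees the ray r / f radians off the axis. A picture is of the moment at which its call begins. There is no depth.
A pose or a line that the arm cannot do raises env.Unreachable and nothing moves.
- env.close_job(): hands the job in; it is judged then, once.
Trained networks look in a picture, given as the dict that the camera call returned (one of the last four; its "shot" number tells which), for a name from the list of things; names that differ only in an ending like _2 or _b are one class to them, and where a whole thing is asked for, a point or a joint stands for the part that bears it (a point fixed in the world has none). Each returns a list of dicts, best first, with "score" (0 to 1); they miss things now and then, are a little off and sometimes report something else, mostly with a low value. They report only what shows in the picture. A call takes as long as a camera call. They do not tell look-alikes from the thing itself.
- env.search_frame(picture, thing): "xyz" ([x, y, z] in m, in world coordinates, good to about 4 mm: the middle of the surface that is visible of it).
- env.trace(picture, thing): "mask" (384x512 bool, what is visible of it).
The state is a dict: "clock": time; "joint_positions": joint angles; "qvel": joint speeds; "joint_torque": joint torques, N m; "position": TCP position; "tool_rot": TCP orientation; "force": force on the tool from outside, world axes, zero at the start; "wrist_torque": the same for the moment, N m; "opening": opening from 0.0 (shut) to 1.0 (fully open); "finger_force": force on a finger pad.
Only numpy, scipy, OpenCV 4.12 (cv2) and the standard library are available. Lean on these libraries where they do the work, as an engineer would, in place of code of your own. Each camera call takes 0.05 s, during which the arm holds its last target. There are 200 camera calls.

## Working session

There is one attempt and no reset: what is moved stays moved. The work goes in short steps, each a Python script; the robot and the scene stay as the last script left them, time stands still between calls to the robot, and variables do not carry over. Pictures are saved under pics/ and viewed, at most 11 in all, crops included, and the job is handed in when it is done.

```bash
mkdir -p pics
cat > h.py <<'E'
import numpy as np, cv2
from scipy.spatial.transform import Rotation as R
from workcell import env
def Rm(o): return R.from_euler('xyz',o,degrees=True).as_matrix()
def proj(f,P):
    p=(np.atleast_2d(P)-f["position"])@Rm(f["orientation"]); return np.c_[f["cx"]+f["fx"]*p[:,0]/-p[:,2], f["cy"]-f["fy"]*p[:,1]/-p[:,2]]
def ray(f,u,v): 
    d=Rm(f["orientation"])@np.array([(u-f["cx"])/f["fx"],-(v-f["cy"])/f["fy"],-1]); return np.array(f["position"]),d
def onplane(f,u,v,z):
    o,d=ray(f,u,v); return o+d*(z-o[2])/d[2]
E
python3 - <<'E'
from h import *
a=env.grab_frame("scene");b=env.grab_frame("side")
cv2.imwrite("pics/a.png",np.vstack([a["image"],b["image"]])[:, :] if 0 else np.hstack([a["image"],b["image"]])[:, :][:, :800] if 0 else a["image"])
cv2.imwrite("pics/b.png",b["image"])
for n,f in(("scene",a),("side",b)):
    print(n,{k:f[k] for k in f if k not in("image",)})
    for t in("stand","wheel","mark","rack","key","tape","squeegee","knife","spray","ruler","core","pot"):
        print(t,[(np.round(d["xyz"],3).tolist(),round(d["score"],2)) for d in env.search_frame(f,t)])
print(env.read_state())
E
```

```text
scene {'fx': 456.6096877962821, 'fy': 456.6096877962821, 'cx': 249.7282139575769, 'cy': 187.33649818256256, 'position': array([ 1.70469321, -0.50004391,  1.06533293]), 'orientation': array([54.42394217, -0.36165217, 69.0223387 ]), 'shot': 1}
stand [([0.594, 0.133, 0.092], 0.6)]
wheel [([0.594, 0.149, 0.166], 0.84)]
mark [([0.596, 0.146, 0.163], 0.86)]
rack [([0.594, -0.144, 0.024], 0.73)]
key [([0.375, -0.494, 0.019], 0.67), ([0.314, -0.164, 0.019], 0.59), ([0.576, -0.135, 0.04], 0.5), ([0.268, -0.311, 0.033], 0.48), ([0.55, 0.308, 0.003], 0.27)]
tape [([0.761, 0.034, 0.029], 0.56)]
squeegee [([0.478, 0.396, 0.014], 0.68), ([0.716, 0.405, 0.1], 0.31)]
knife [([0.406, -0.324, 0.02], 0.69), ([0.592, -0.148, 0.02], 0.66)]
spray [([0.695, -0.383, 0.093], 0.9), ([0.597, 0.148, 0.168], 0.57)]
ruler [([0.55, 0.309, 0.004], 0.67)]
core [([0.719, 0.401, 0.101], 0.59)]
pot [([0.792, -0.246, 0.048], 0.98)]
side {'fx': 463.15265121377024, 'fy': 463.15265121377024, 'cx': 253.87726022507738, 'cy': 190.11577744577176, 'position': array([ 0.09586891, -0.95941454,  1.21563944]), 'orientation': array(
[... 564 characters left out ...]
, 0.54)]
{'clock': 1.3, 'joint_positions': array([-5.13610338e+01,  2.20417432e+01,  4.53284621e-01, -1.21533833e-03,
       -6.84129154e+01, -1.48167808e+01]), 'qvel': array([-0.01786727, -0.05134044,  0.04955977, -0.12244872, -0.03449095,
        0.00167939]), 'joint_torque': array([ 4.66968486e-04, -3.90468514e+01,  1.87620091e+01,  4.22433481e+00,
        1.55857141e-02, -3.69339136e-05]), 'position': array([ 0.25245418, -0.57171467,  0.22255076]), 'tool_rot': array([ 1.79998383e+02,  7.41139227e-04, -1.56178262e+02]), 'force': array([ 0.40547134, -0.33627713, -0.61105742]), 'wrist_torque': array([ 0.02740715,  0.00118102, -0.00921146]), 'finger_force': 0.0, 'opening': 1.000823493556164}
```

View pics/a.png

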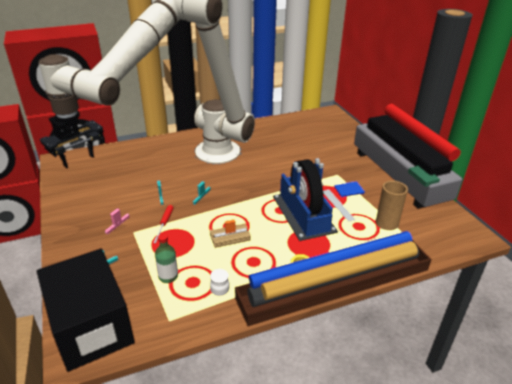

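View pics/b.png

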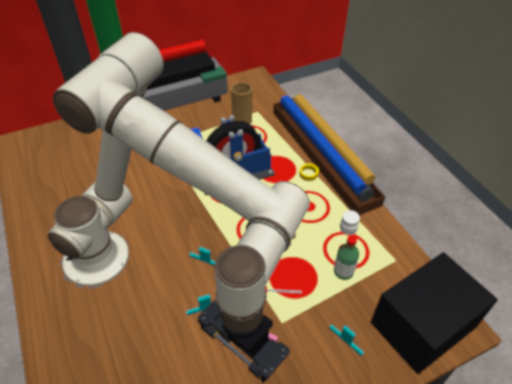

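The scene view shows the stand at (306,205), the orange key in its rack at (230,230), and pink and turquoise look-alikes at left (117,218), (160,192) and (203,188). Next, wrist views from above.

```bash
cat >> h.py <<'E'
def wproj(f,P):
    p=(np.atleast_2d(P)-f["position"])@Rm(f["orientation"]); x,y,z=p[:,0],-p[:,1],-p[:,2]
    s=np.hypot(x,y); t=np.arctan2(s,z); return np.c_[f["cx"]+f["fx"]*t*x/s, f["cy"]+f["fy"]*t*y/s]
def wray(f,u,v):
    a=(u-f["cx"])/f["fx"]; b=(v-f["cy"])/f["fy"]; t=np.hypot(a,b); k=np.sinc(t/np.pi)
    return np.array(f["position"]), Rm(f["orientation"])@np.array([a*k,-b*k,-np.cos(t)])
def wplane(f,u,v,z):
    o,d=wray(f,u,v); return o+d*(z-o[2])/d[2]
def save(f,n): np.savez(n+".npz",**f)
def load(n): return dict(np.load(n+".npz"))
E
python3 - <<'E'
from h import *
s=env.read_state()
env.move_straight([0.30,-0.50,0.42],rate=0.3)
env.goto([0.57,-0.02,0.42],[180,0,-90])
env.gripper_to(0)
for n in("w1",):
    w=env.grab_frame("wrist"); save(w,n)
    cv2.imwrite("pics/w1.png",w["image"])
    print({k:w[k] for k in w if k!="image"})
    for t in("stand","wheel","mark","rack","key"):
        print(t,[(np.round(d["xyz"],3).tolist(),round(d["score"],2)) for d in env.search_frame(w,t)])
a=env.grab_frame("scene");save(a,"s1")
for t in("stand","wheel","rack","key"):
    print(t,[(np.round(d["xyz"],3).tolist(),round(d["score"],2)) for d in env.search_frame(a,t)])
s=env.read_state();print(s["clock"],s["position"],s["tool_rot"],s["joint_positions"],s["force"])
E
```

```text
{'fx': 297.3186396354542, 'fy': 297.3186396354542, 'cx': 256.17334114952035, 'cy': 187.7156034352424, 'position': array([ 0.57048329, -0.09342726,  0.58254704]), 'orientation': array([-1.56022985e+01,  3.29622290e-02, -1.79952198e+02]), 'shot': 3}
stand [([0.555, 0.112, 0.013], 0.87)]
wheel [([0.572, 0.175, 0.218], 0.4), ([0.371, -0.307, 0.024], 0.18)]
mark [([0.572, 0.178, 0.22], 0.39)]
rack [([0.574, -0.132, 0.026], 0.79)]
key [([0.311, -0.162, 0.018], 0.95), ([0.252, -0.305, 0.015], 0.68), ([0.571, -0.134, 0.03], 0.55)]
stand [([0.592, 0.139, 0.091], 0.7)]
wheel [([0.593, 0.148, 0.166], 0.62)]
rack [([0.594, -0.146, 0.024], 0.63), ([0.594, 0.133, 0.09], 0.52)]
key [([0.372, -0.493, 0.015], 0.8), ([0.576, -0.135, 0.041], 0.72), ([0.315, -0.168, 0.019], 0.45), ([0.76, 0.036, 0.027], 0.38)]
6.225 [ 0.56998111 -0.02001732  0.41999795] [ 1.79997472e+02 -1.12292641e-03 -9.00012673e+01] [ 1.42602927e+01  1.28855702e+01  1.49485973e+01  4.65871224e-04
 -9.20657537e+01 -1.42615432e+01] [-0.01666533  0.00895209 -0.63810561]
```

View pics/w1.png

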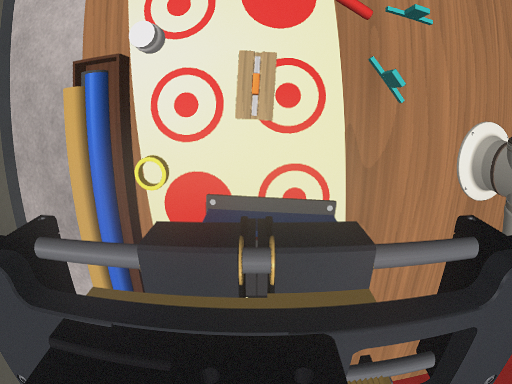

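The rack and key are at about (255,85) in this view and the stand is half hidden by the gripper at (255,245), with its long side almost along world x. I'll move so the wrist camera is over the stand.

Run:
```python
from h import *
env.goto([0.565,0.225,0.36],[180,0,-90])
w=env.grab_frame("wrist"); save(w,"w2"); print(env.read_state()["clock"],w["position"],w["orientation"])
cv2.imwrite("pics/w2.png",cv2.resize(w["image"][0:240,130:400],None,fx=2.4,fy=2.4,interpolation=cv2.INTER_CUBIC))
```

```text
7.2667 [0.56559317 0.15077952 0.52326276] [-1.56038353e+01  9.31811069e-02 -1.79990048e+02]
```

View pics/w2.png

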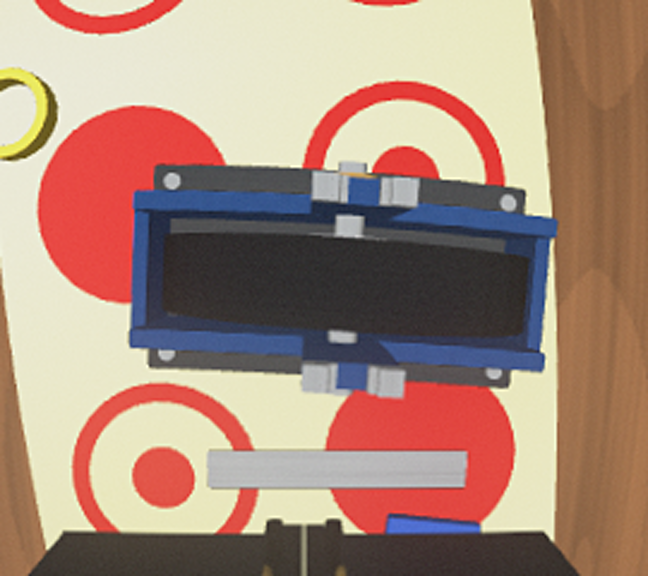

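Run:
```python
from h import *
w=load("w2")
P=lambda u,v,z: wplane(w,130+(u+.5)/2.4-.5,(v+.5)/2.4-.5,z)[:2]
def c(z,pts): return np.array([P(u,v,z) for u,v in pts])
for n,z,pts in(("pads",.2235,[(325,187),(405,193),(318,378),(386,381)]),("posts outer",.2235,[(313,186),(418,192),(303,378),(404,382)]),
 ("panel",.112,[(135,193),(557,221),(131,346),(544,370)]),("base",.012,[(154,164),(525,189),(149,366),(510,387)]),("screws",.012,[(172,181),(508,203),(166,354),(494,373)])):
    q=c(z,pts); m=q.mean(0); d=(q[0]-q[1]+q[2]-q[3])/2; e=(q[2]+q[3]-q[0]-q[1])/2
    print(n,np.round(m,4),"len",np.round([np.hypot(*d),np.hypot(*e)],4),"yaw",np.degrees(np.arctan2(d[1],d[0])).round(2),np.degrees(np.arctan2(-e[0],e[1])).round(2))
w=load("w1")
g=w["image"]; cv2.imwrite("pics/w1r.png",cv2.resize(g[35:135,205:305],None,fx=6,fy=6,interpolation=cv2.INTER_CUBIC))
```

```text
pads [0.543  0.1625] len [0.0312 0.0806] yaw -2.76 -3.39
posts outer [0.5425 0.1623] len [0.0435 0.0813] yaw -2.06 -3.05
panel [0.5422 0.1628] len [0.2474 0.0903] yaw -3.08 -2.85
base [0.5427 0.1622] len [0.2681 0.1479] yaw -3.21 -2.55
screws [0.5426 0.1636] len [0.2419 0.1262] yaw -3.13 -3.03
```

```bash
cat >> h.py <<'E'
S0=np.array([.5426,.1626]); SY=-3.05; c_,s_=np.cos(np.radians(SY)),np.sin(np.radians(SY))
ROT=[180,0,-90+SY]
def W(x,y,z): return [S0[0]+c_*x-s_*y, S0[1]+s_*x+c_*y, z]
HW=.015
def prof(x):
    xc=max(abs(x)-HW,0); return np.sqrt(.1**2-xc**2)-.1
def Fz(): return env.read_state()["force"]
def touch(x,zhi=.24):
    env.goto(W(x,0,zhi+prof(x)),ROT); env.dwell(.15); f0=Fz()
    hit=env.move_straight(W(x,0,.205+prof(x)),rate=.02,force_limit=2.5)
    return f0,hit,env.read_state()["position"][2]
def roll(x0,x1,f0,z,step=.004,rate=.04,target=4.):
    n=max(1,int(round(abs(x1-x0)/step))); log=[]; fm=0
    for x in np.linspace(x0,x1,n+1)[1:]:
        f=Fz()-f0; N=np.linalg.norm(f); fm=max(fm,N)
        if N>11: z+=.001
        else: z+=np.clip(.6*(N-target)/5000,-.0008,.0008)
        env.move_straight(W(x,0,z+prof(x)),rate=rate)
        f=Fz()-f0; N=np.linalg.norm(f); log.append((x,z,N,f[2]))
    return z,np.array(log)
def lift(x,zt=.24):
    p=env.read_state()["position"]; env.move_straight([p[0],p[1],zt],rate=.06)
E
python3 - <<'E'
from h import *
np.set_printoptions(precision=4,suppress=True)
x=-.030
f0,hit,z=touch(x); print(hit,z,Fz()-f0,env.read_state()["clock"])
if hit:
    z-=prof(x)
    z,l=roll(x,-.010,f0,z); print(l,env.read_state()["clock"])
    print(Fz()-f0)
E
```

```text
True 0.2189281590782881 [-1.3943  1.2782  4.5674] 9.0833
[[-0.026   0.2202  4.1251  3.9158]
 [-0.022   0.2202  5.9462  5.6669]
 [-0.018   0.2204  4.6563  4.6176]
 [-0.014   0.2205  4.6232  4.5289]
 [-0.01    0.2206  5.6092  5.4876]] 10.35
[-0.4357 -1.0771  5.4876]
```

Run:
```python
from h import *
np.set_printoptions(precision=4,suppress=True)
p=env.read_state()["position"]; x=-.010; z=p[2]-prof(x)
f0=np.array([0.,0,-.6])
z,l=roll(x,.045,f0,z,step=.006,rate=.06); l=np.c_[l,l[:,1]+l[:,2]/5000]; print(l,env.read_state()["clock"])
lift(.045)
f0,hit,z=touch(-.045); print(hit,z-prof(-.045),f0,Fz()-f0,env.read_state()["clock"])
```

```text
[[-0.0039  0.2216  5.722   5.6648  0.2228]
 [ 0.0022  0.2218  5.6379  5.6274  0.2229]
 [ 0.0083  0.222   5.6159  5.3776  0.2231]
 [ 0.0144  0.2222  4.0285  3.8371  0.223 ]
 [ 0.0206  0.2222  1.5079  1.4496  0.2225]
 [ 0.0267  0.2219  0.7698  0.2875  0.2221]
 [ 0.0328  0.2215  1.4629  0.6286  0.2218]
 [ 0.0389  0.2212  0.7676  0.0457  0.2214]
 [ 0.045   0.2208  0.8896  0.8288  0.221 ]] 12.6167
True 0.2195261513394216 [ 0.5932 -0.4383  1.4431] [-1.6493  1.5749  1.4661] 14.8083
```

```bash
sed -i 's/z+=np.clip(.6\*(N-target)\/5000,-.0008,.0008)/z+=np.clip(.8*(N-target)\/5000,-.001,.001)/; s/N=np.linalg.norm(f); fm/N=np.hypot(f[0]*c_+f[1]*s_,f[2]); fm/' h.py
python3 - <<'E'
from h import *
np.set_printoptions(precision=4,suppress=True)
p=env.read_state()["position"]; x=-.045; z=p[2]-prof(x)
f0=np.array([0.,0,0])
z,l=roll(x,.035,f0,z,step=.005,rate=.05); l=np.c_[l,l[:,1]+l[:,2]/5000]; print(l,env.read_state()["clock"])
w=env.grab_frame("wrist"); save(w,"w3"); cv2.imwrite("pics/w3.png",w["image"])
a=env.grab_frame("scene"); 
print([(np.round(d["xyz"],3).tolist(),round(d["score"],2)) for d in env.search_frame(w,"mark")])
lift(.035)
a=env.grab_frame("scene"); save(a,"s3"); print(env.read_state()["clock"])
u,v=proj(a,W(0,0,.15))[0].astype(int); b=a["image"][v-50:v+50,u-50:u+50]; w=w["image"]
o=np.zeros((384,800,3),np.uint8); o[:,:512]=w; o[:288,512:]=cv2.resize(b,(288,288),interpolation=2); cv2.imwrite("pics/w3.png",o)
E
```

```text
[[-0.04    0.2194  5.9419  5.712   0.2206]
 [-0.035   0.2197  5.958   5.9405  0.2209]
 [-0.03    0.22    6.2003  5.9698  0.2212]
 [-0.025   0.2203  5.4678  5.309   0.2214]
 [-0.02    0.2205  5.9938  5.9825  0.2217]
 [-0.015   0.2209  5.1063  5.056   0.2219]
 [-0.01    0.221   6.7018  6.6029  0.2224]
 [-0.005   0.2214  5.747   5.7231  0.2226]
 [ 0.      0.2217  5.2258  5.1902  0.2228]
 [ 0.005   0.2219  5.7728  5.6275  0.2231]
 [ 0.01    0.2222  5.8656  5.8358  0.2234]
 [ 0.015   0.2225  5.2914  5.1236  0.2235]
 [ 0.02    0.2227  3.3353  2.9871  0.2233]
 [ 0.025   0.2225  2.3698  2.1469  0.223 ]
 [ 0.03    0.2222  1.4791  1.4153  0.2225]
 [ 0.035   0.2218  1.0402  0.7211  0.222 ]] 18.8333
[([0.552, 0.147, 0.197], 0.95)]
19.5167
```

View pics/w3.png

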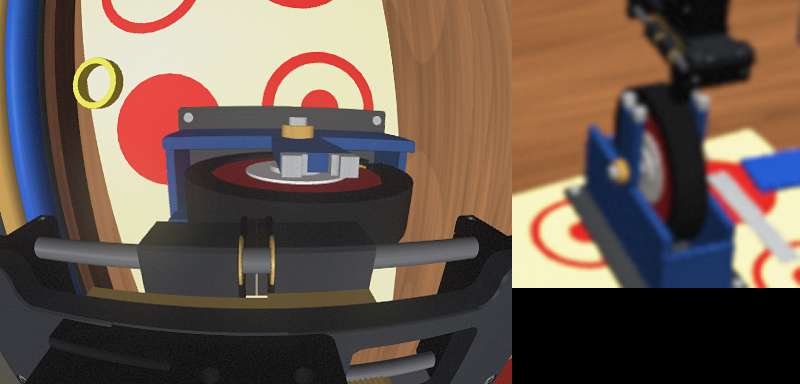

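The wrist view shows a small yellow patch at (364,165), at the −x edge of the hub face beside the post. That looks like the mark coming up on the −x side, so the direction is right.

Run:
```python
from h import *
w=load("w3"); 
h=cv2.cvtColor(w["image"],cv2.COLOR_BGR2HSV); m=cv2.inRange(h,(20,110,90),(35,255,255)); m[:,:300]=0; m[:140]=0;m[200:]=0;m[:,400:]=0
v,u=np.nonzero(m); print(len(u), u.mean() if len(u) else 0, v.mean() if len(u) else 0)
Rs=np.array([[c_,-s_],[s_,c_]])
for uu,vv in [(364,165)]+([(u.mean(),v.mean())] if len(u) else []):
    o,d=wray(w,uu,vv); o2=np.r_[Rs.T@(o[:2]-S0),o[2]]; d2=np.r_[Rs.T@d[:2],d[2]]
    for yf in(-.0,-.02,-.035,-.047):
        q=o2+d2*(yf-o2[1])/d2[1]; print(yf,np.round(q,4),"ang",np.degrees(np.arctan2(q[0],q[2]-.125)).round(1),"r",np.hypot(q[0],q[2]-.125).round(4))
```

```text
15 363.4 165.73333333333332
-0.0 [-0.1103  0.      0.0047] ang -137.5 r 0.1633
-0.02 [-0.0703 -0.02    0.1078] ang -103.7 r 0.0724
-0.035 [-0.0403 -0.035   0.1852] ang -33.8 r 0.0725
-0.047 [-0.0163 -0.047   0.2471] ang -7.6 r 0.1232
-0.0 [-0.1075  0.      0.0099] ang -136.9 r 0.1575
-0.02 [-0.0683 -0.02    0.1116] ang -101.1 r 0.0696
-0.035 [-0.0389 -0.035   0.188 ] ang -31.7 r 0.074
-0.047 [-0.0153 -0.047   0.249 ] ang -7.0 r 0.125
```

```bash
cat >> h.py <<'E'
def markang(w):
    h=cv2.cvtColor(w["image"],cv2.COLOR_BGR2HSV); m=cv2.inRange(h,(20,110,90),(35,255,255))
    Rs=np.array([[c_,-s_],[s_,c_]]); out=[]
    v,u=np.nonzero(m)
    for a,b in zip(u,v):
        o,d=wray(w,a,b); o2=np.r_[Rs.T@(o[:2]-S0),o[2]]; d2=np.r_[Rs.T@d[:2],d[2]]
        q=o2+d2*(-.02-o2[1])/d2[1]
        if .055<np.hypot(q[0],q[2]-.125)<.077 and q[2]>.1: out.append((a,b,q[0],q[2],np.degrees(np.arctan2(q[0],q[2]-.125))))
    return np.array(out)
E
python3 - <<'E'
from h import *
np.set_printoptions(precision=4,suppress=True)
x=-.045
for k in range(2):
    f0,hit,z=touch(x,.232); print(hit,z-prof(x),f0,env.read_state()["clock"])
    if not hit: break
    f0*=0
    z,l=roll(x,.018,f0,z-prof(x),step=.006,rate=.06); print(l[:,1:3].T)
    w=env.grab_frame("wrist"); m=markang(w); print(len(m), m[:,4].min() if len(m) else 0,m[:,4].mean() if len(m) else 0, m[:,4].max() if len(m) else 0)
    lift(.018,.235)
save(w,"w4");cv2.imwrite("pics/w4.png",w["image"])
print(env.read_state()["clock"])
E
```

```text
True 0.2215980818189509 [-0.6947  0.1243  0.339 ] 20.7667
[[0.2217 0.2218 0.2221 0.2225 0.2228 0.2233 0.2236 0.224  0.2242 0.2243]
 [4.369  6.0843 6.2825 6.078  6.9352 5.922  6.3738 5.6858 4.8129 4.3061]]
108 -78.99578425312251 -68.60441623629947 -56.85192452483412
True 0.22337039632214256 [0.4378 0.1751 0.0034] 24.875
[[0.2233 0.2235 0.2239 0.2242 0.2244 0.2247 0.2251 0.2254 0.2257 0.226 ]
 [5.7094 6.2454 5.8166 5.1455 6.0079 6.5543 6.2514 5.9988 6.1012 3.5301]]
158 -44.574774897297694 -36.49524777897716 -26.810431757170313
27.8167
```

View pics/w4.png

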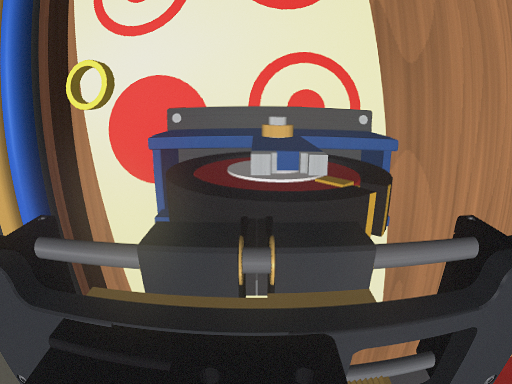

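The mark stripe shows at (333,182) and the notch lips at (370,215) and (388,205), which puts the mark about 36° short of the top. I'll do one more stroke ahead of the notch, then measure from above.

Run:
```python
from h import *
np.set_printoptions(precision=4,suppress=True)
x=-.025
f0,hit,z=touch(x,.236); print(hit,z-prof(x),f0)
z,l=roll(x,.032,f0*0,z-prof(x),step=.0055,rate=.06); print(l[:,1:3].T)
w=env.grab_frame("wrist"); m=markang(w); print(len(m),m[:,4].min(),m[:,4].mean(),m[:,4].max())
lift(.032,.26)
env.goto(W(.0,.08,.33),ROT)
w=env.grab_frame("wrist"); save(w,"w5");cv2.imwrite("pics/w5.png",cv2.resize(w["image"][:240,130:400],None,fx=2.4,fy=2.4,interpolation=2))
print(env.read_state()["clock"])
```

```text
True 0.22600495593317668 [ 0.7672  0.1647 -0.53  ]
[[0.226  0.226  0.2261 0.2263 0.2267 0.227  0.2269 0.2268 0.2268 0.2266]
 [4.0892 5.0873 5.3637 6.2709 5.9762 3.7534 3.1348 4.1484 2.8233 1.292 ]]
158 -17.86397519667207 -10.483829465093356 -2.4292016708394994
32.8333
```

View pics/w5.png

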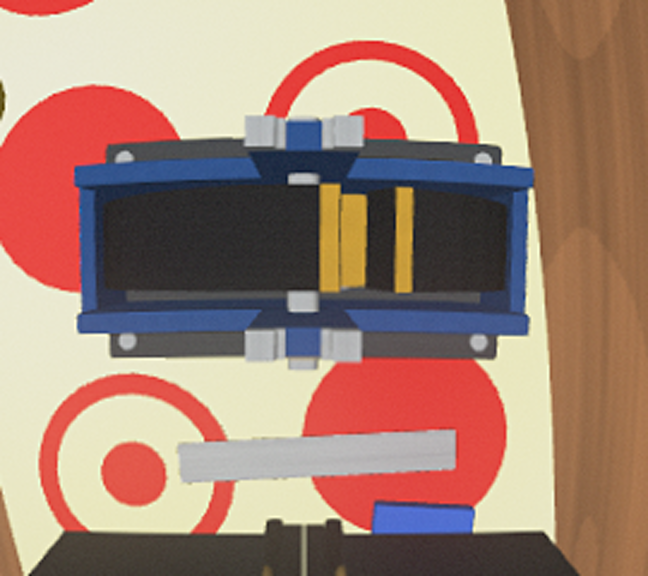

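```bash
cat >> h.py <<'E'
def sx(w,u,v,z):
    q=wplane(w,u,v,z); return c_*(q[0]-S0[0])+s_*(q[1]-S0[1]), -s_*(q[0]-S0[0])+c_*(q[1]-S0[1])
E
python3 - <<'E'
from h import *
w=load("w5"); P=lambda u,v,z: np.round(sx(w,130+(u+.5)/2.4-.5,(v+.5)/2.4-.5,z),4)
for z in(.222,.227): print(z,[P(u,240,z)[0] for u in(319,340,395,412)])
print("slots",P(303,133,.2235),P(303,345,.2235))
E
```

```text
0.222 [np.float64(-0.0057), np.float64(-0.0135), np.float64(-0.0342), np.float64(-0.0407)]
0.227 [np.float64(-0.0056), np.float64(-0.0133), np.float64(-0.0336), np.float64(-0.04)]
slots [ 0.0004 -0.04  ] [0.0002 0.0405]
```

```bash
sed -i 's/^HW=.*/HW=.010/' h.py
cat > fin.py <<'E'
from h import *
import sys
np.set_printoptions(precision=4,suppress=True)
x,d,n=float(sys.argv[1]),float(sys.argv[2]),sys.argv[3]
f0,hit,z=touch(x,.240); print(hit,z-prof(x),f0)
z,l=roll(x,x+d,f0*0,z-prof(x),step=.004,rate=.05,target=5.); print(l[:,1:3].T)
lift(0,.26)
env.goto(W(.0,.08,.33),ROT)
w=env.grab_frame("wrist"); save(w,n);cv2.imwrite("pics/"+n+".png",cv2.resize(w["image"][40:160,200:320],None,fx=5,fy=5,interpolation=2))
print(env.read_state()["clock"])
# yellow columns near y=0 on the tread
r=int(wproj(w,W(0,0,.227))[0][1]); h=cv2.cvtColor(w["image"],cv2.COLOR_BGR2HSV)
m=cv2.inRange(h,(18,110,90),(38,255,255))[r-12:r+13].mean(0)/255
e=np.nonzero(np.diff((m>.5).astype(int)))[0]+.5; print("edges",[(a,round(float(sx(w,a,r,.226)[0]),4)) for a in e if 200<a<320])
E
python3 fin.py .008 .024 w6
```

```text
True 0.22747785794154804 [ 0.202  -0.2809  0.3018]
[[0.2273 0.227  0.2267 0.2266 0.2265 0.2265]
 [3.0772 3.2628 4.0045 4.6074 4.912  4.1377]]
37.1917
edges [(np.float64(235.5), 0.0183), (np.float64(244.5), 0.0104), (np.float64(249.5), 0.006), (np.float64(263.5), -0.0064), (np.float64(268.5), -0.0108), (np.float64(277.5), -0.0188)]
```

View pics/w6.png

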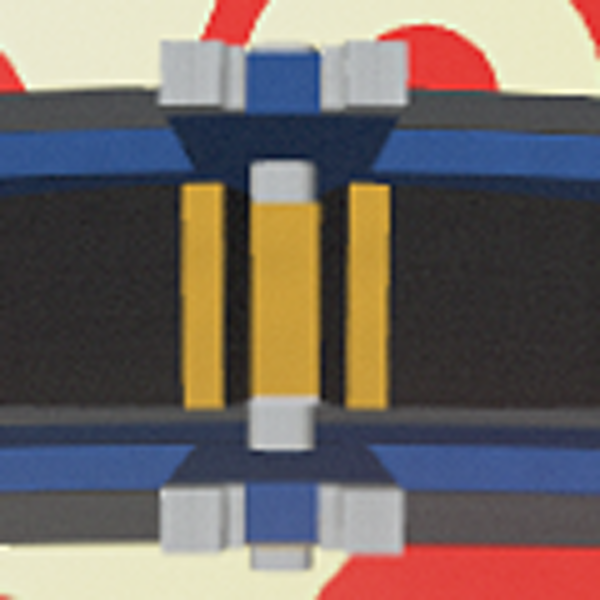

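The notch is centred: lips at 222 and 348 in the crop against slots at about 283, an error of about 0.3 mm. On to the key.

Run:
```python
from h import *
env.gripper_to(.6)
env.goto([.575,-.06,.28],[180,0,-90])
w=env.grab_frame("wrist"); save(w,"w7");cv2.imwrite("pics/w7.png",cv2.resize(w["image"][20:200,170:350],None,fx=3.3333,fy=3.3333,interpolation=2))
print(env.read_state()["clock"],w["position"])
```

```text
39.5 [ 0.57578017 -0.13269918  0.44282539]
```

View pics/w7.png

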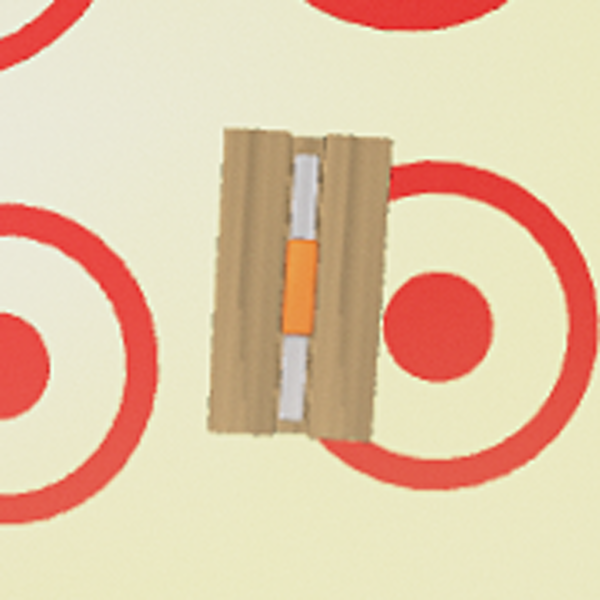

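The key bar runs from (306,155) to (291,419), with the orange tab at (301,287).

Run:
```python
from h import *
w=load("w7"); P=lambda u,v,z: wplane(w,170+(u+.5)/3.3333-.5,20+(v+.5)/3.3333-.5,z)[:2]
b=np.array([P(306,155,.028),P(291,419,.028)]); d=b[1]-b[0]; print("bar",b.mean(0),np.hypot(*d),np.degrees(np.arctan2(-d[0],d[1])))
t=np.array([P(*p,.078) for p in((288,239),(319,241),(282,333),(314,335))]);d=(t[2]+t[3]-t[0]-t[1])/2; print("tab",t.mean(0),np.hypot(*d),np.hypot(*(t[0]-t[1])),np.degrees(np.arctan2(-d[0],d[1])))
r=np.array([P(*p,.025) for p in((224,129),(392,139),(208,432),(372,440))]);d=(r[2]+r[3]-r[0]-r[1])/2; print("rack",r.mean(0),np.hypot(*d),np.hypot(*(r[0]-r[1])),np.degrees(np.arctan2(-d[0],d[1])))
```

```text
bar [ 0.57218678 -0.13404655] 0.11134713945601366 -3.0637109971564054
tab [ 0.57179082 -0.13387414] 0.03469318835910568 0.011254053991990058 -3.1475607188831956
rack [ 0.57192014 -0.13520331] 0.12886275242627845 0.06982225128212947 -3.2206958496089144
```

Run:
```python
from h import *
np.set_printoptions(precision=4,suppress=True)
K=[.572,-.1342]; RK=[180,0,-93.1]
env.goto([*K,.13],RK)
env.move_straight([*K,.041],rate=.1)
env.gripper_to(0,20); s=env.read_state(); print(s["opening"]*87,s["finger_force"],s["clock"])
env.move_straight([*K,.32],rate=.18)
s=env.read_state(); print(s["opening"]*87,s["finger_force"])
env.goto(W(0,0,.32),ROT)
env.move_straight(W(0,0,.262),rate=.1); env.dwell(.2)
s=env.read_state(); print(s["clock"],s["position"],W(0,0,.262),s["force"],s["opening"]*87)
w=env.grab_frame("wrist"); a=env.grab_frame("scene")
o=np.zeros((384,800,3),np.uint8); o[:,:512]=w["image"]
u,v=proj(a,W(0,0,.21))[0].astype(int); o[:288,512:]=cv2.resize(a["image"][v-40:v+40,u-40:u+40],(288,288),interpolation=2); cv2.imwrite("pics/w8.png",o)
```

```text
11.831151394548172 19.98337608842121 42.0083
12.076523420573352 19.982669193959737
45.7833 [0.5429 0.1627 0.2628] [np.float64(0.5426), np.float64(0.1626), 0.262] [ 0.5729  0.1948 -0.997 ] 11.620641181430443
```

View pics/w8.png

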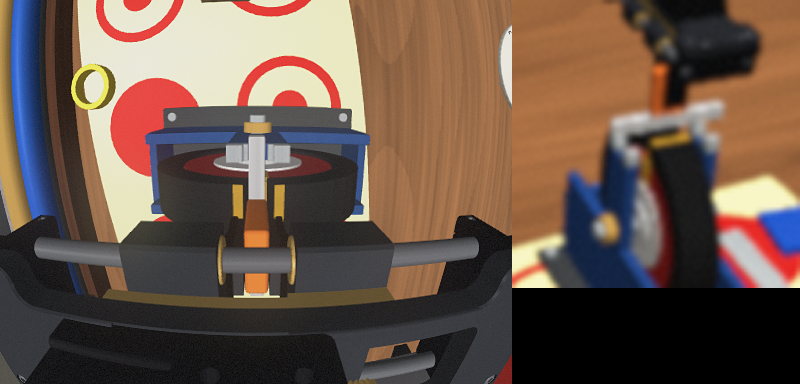

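The key is held upright over the slots and centred between the yellow lips (columns 238 and 278, key at 257). Lowering it now.

Run:
```python
from h import *
np.set_printoptions(precision=4,suppress=True)
hit=env.move_straight(W(0,0,.2365),rate=.03,force_limit=6); s=env.read_state(); print(hit,s["position"],s["force"],s["clock"])
w=env.grab_frame("wrist"); a=env.grab_frame("scene")
if s["position"][2]<.2415:
    env.gripper_to(.3); env.dwell(.3)
    p=env.read_state()["position"]; env.move_straight([p[0],p[1],.33],rate=.12)
    env.goto(W(0,.08,.36),ROT); w=env.grab_frame("wrist"); a=env.grab_frame("scene"); print(env.read_state()["clock"])
save(w,"w9")
o=np.zeros((360,800,3),np.uint8); o[:,:360]=cv2.resize(w["image"][40:160,200:320],(360,360),interpolation=2)
u,v=proj(a,W(0,0,.21))[0].astype(int); o[:,440:]=cv2.resize(a["image"][v-40:v+40,u-40:u+40],(360,360),interpolation=2); cv2.imwrite("pics/w9.png",o)
```

```text
True [0.5423 0.1624 0.238 ] [-0.4956  0.1917  2.9405] 46.6417
49.0917
```

View pics/w9.png

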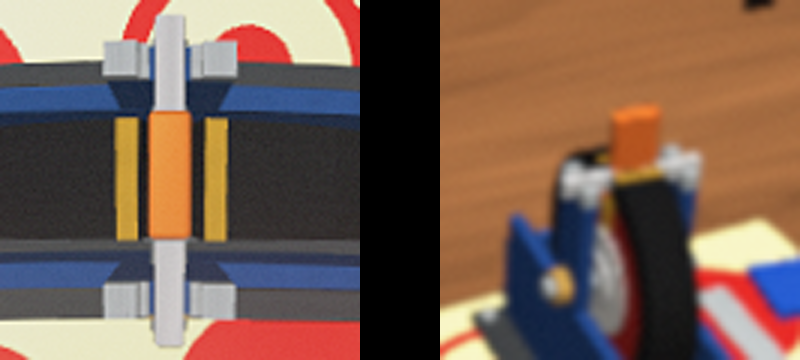

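The key sits in both slots, upright and centred between the lips. It touched down at z = 0.238, exactly the height expected for fully home.

```bash
python3 -c "
from h import *
print(env.close_job())"
```

```text
the job is handed in; nothing more can be done
None
```

I rolled the wheel until the mark was at the top (about 0.3 mm off centre in the last picture), seated the key in the notch and both slots at the expected height, let it go, and handed the job in at about 49 s; no verdict came back.

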